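Lay out the film-drive change parts

TASK

Lay out the change parts on the dark mat, in this order: the brass gear flat, hub up, midway between the aluminium bearing block and the green gearbox and in line with them; the red spacer ring flat on top of the gear, around its hub; the blue roller upright straight behind the gearbox, leaving a gap of about 30 mm; and last the orange sensor, lens up, to the left of the roller and level with it, again with a gap of about 30 mm. The mat's yellow edge is its front, so 'behind' is away from it and 'left' is as seen by someone standing at it, both square to the mat. Leave the spare dark grey gear and the spare black roller where they are.

Things in the scene. Friction and masses are not known exactly. Their poses are not given: they have to be found in the camera images.
- mat: Dark rubber mat, 190 x 410 mm, 4 mm thick, fixed to the bench, with a yellow stripe along its front (robot-side) edge. Origin: centre of its underside. +x points to the back of the mat (away from the robot, 'behind'), +y to its left, z up.
- bearing: Aluminium bearing block fixed on the mat, base 50 x 50 mm, 49 mm high, dark bore along x. Origin: centre of its underside, on the mat's top; axes parallel to the mat's (x back, y left). It stands 95 mm to the left or right of the mat's centre line and 35 mm nearer the front than the mat's centre.
- gearbox: Green gearbox fixed on the mat, 50 x 50 mm, 36 mm high, with a steel shaft stub up to 50 mm. Origin: centre of its underside, on the mat's top; axes parallel to the mat's (x back, y left). It stands 190 mm from the bearing block, on the other side of the mat's centre line.
- gear_mid (a point): Brass gear, loose, lying flat: toothed disc 56 mm across and 20 mm thick with a steel hub 18 mm across standing 10 mm above it. About 0.2 kg. Point: middle of the disc, 10 mm above its underside. z up.
- ring_mid (a point): Red plastic spacer ring, loose, lying flat: 48 mm outside, 34 mm hole, 16 mm high, about 0.05 kg. Point: its centre, 8 mm above its underside. z up.
- roller_mid (a point): Blue roller, loose, standing upright: 36 mm across, 55 mm high, about 0.12 kg. Point: its centre, 27.5 mm above its underside. z up along the roller's axis.
- sensor_mid (a point): Orange sensor housing, loose: 44 mm long (its x), 30 mm wide (its y), 28 mm high, black lens and small green lamp on top, about 0.08 kg. Point: its centre, 14 mm above its underside. z up. Which way its length points in the layout does not matter.
- spare_gear_mid (a point): Spare gear, dark grey steel, same size as the brass one, loose: to be left alone. Point: middle of its disc, 10 mm above its underside.
- spare_roller_mid (a point): Spare roller, black, same size as the blue one, loose: to be left alone. Point: its centre, 27.5 mm above its underside.
There are look-alikes about, which are no part of the job. Of the things like the part that bears roller_mid, leave any that is pink; of the rest the larger one is meant.

How it is judged:
On the way, in this order (a step that is already met when the one before it is completed fails the run):
1. the brass gear lies flat midway between bearing block and gearbox, let go (horizontal distance between gear_mid and bearing below 0.11 m and horizontal distance between gear_mid and gearbox below 0.11 m and x of gear_mid in the frame of bearing between -0.015 and 0.015 m and height (world z) of gear_mid below 0.019 m and angle between gear_mid's own z axis and vertical below 0.1 rad and linear speed of gear below 0.02 m/s and contact force between gear and the fingers below 0.1 N), for 0.2 s.
2. the red ring lies on the gear around its hub, let go (horizontal distance between gear_mid and bearing below 0.11 m and horizontal distance between gear_mid and gearbox below 0.11 m and x of gear_mid in the frame of bearing between -0.015 and 0.015 m and height (world z) of gear_mid below 0.019 m and angle between each of gear_mid, ring_mid's own z axis and vertical below 0.1 rad and horizontal distance between ring_mid and gear_mid below 0.0095 m and height (world z) of ring_mid between 0.028 and 0.036 m and linear speed of ring below 0.02 m/s and contact force between ring and the fingers below 0.1 N), for 0.2 s.
3. the blue roller stands behind the gearbox, let go (x of roller_mid in the frame of gearbox between 0.058 and 0.088 m and y of roller_mid in the frame of gearbox between -0.015 and 0.015 m and height (world z) of roller_mid below 0.037 m and angle between roller_mid's own z axis and vertical below 0.1 rad and linear speed of roller below 0.02 m/s and contact force between roller and the fingers below 0.1 N), for 0.2 s.
4. the orange sensor stands to the left of the roller, let go (horizontal distance between sensor_mid and roller_mid between 0.05 and 0.086 m and x of sensor_mid in the frame of gearbox between 0.053 and 0.093 m and y of sensor_mid in the frame of gearbox above 0.03 m and height (world z) of sensor_mid below 0.023 m and angle between sensor_mid's own z axis and vertical below 0.1 rad and linear speed of sensor below 0.02 m/s and contact force between sensor and the fingers below 0.1 N), for 0.2 s.
At the end, for the whole second after the job is handed in: Gear flat, within 15 mm of midway and in line; ring flat on it, centres within 9.5 mm; roller upright, centre 58-88 mm behind the gearbox's, within 15 mm sideways; sensor left of it, centres 50-86 mm apart, 53-93 mm behind the gearbox's centre; all on the mat, released, at rest (all of step 2 and all of step 3 and all of step 4 and linear speed of gear below 0.02 m/s and contact force between gear and the fingers below 0.1 N); the robot touches nothing.
It fails at once if the spare gear or the spare roller is moved by more than 20 mm (distance of any of spare_gear_mid, spare_roller_mid from where it was at the start of the episode above 0.02 m).
It also fails if it takes over 104 s, if anything falls off the work surface, if the arm or the gripper's body presses on something with over 40 N, if the wrist force passes 120 N, or if a joint passes its speed limit or range.

ROBOT

A 6-joint arm with a two-finger parallel gripper is mounted at the origin on the work surface. World frame = base frame: x ahead of the robot, y to its left, z up, the work surface at z = 0. Lengths are in m, angles in rad, forces in N, time in s.
With the tool pointing down it reaches from about 0.35 to 0.85 m from the base axis. Payload 8.1 kg.
Tool frame: the origin (TCP) lies between the finger pads; the fingertips stand 17 mm ahead of it and the grasp point (between the pads) lies 2 mm behind it (ctrl.tcp_to_tips is the distance from the TCP to the fingertips, in m); z points along the fingers, x is the direction in which the jaws open and shut, and the axes are right-handed (so a half turn about z gives the same grasp; the last joint's range is limited). The gripper opens to 93 mm and grips with 3 to 60 N. Pads are 15 mm wide; open, the fingers measure 128 mm over their backs; the gripper's body (75 mm by 188 mm) begins 65 mm behind the grasp point.
Start: joints at [1.211, 0.13, 1.488, -0, 1.523, -0.085], TCP at [0.163, 0.577, 0.236] pointing down, gripper open.
Joint ranges: [-2.96, 2.96], [-0.89, 2.26], [0.02, 2.5], [-1.34, 4.48], [0, 2.73], [-2.66, 2.66]. Speed limits (rad/s): [2.39, 2.39, 2.79, 3.14, 3.14, 3.14].

INTERFACE

Orientations are given as a unit quaternion [w, x, y, z].
In Python, from workcell import ctrl gives the robot as it stands. Calls block until the motion is done:
- ctrl.goto(position, orientation): joint-space move of the TCP to a pose.
- ctrl.servo_line(position, speed=0.15, rotation=None, f_stop=None): straight line of the TCP; rotation=None keeps the orientation; speed is the mean speed in m/s. With f_stop (N) it stops when the force on the tool has changed by that much, and returns True; else False.
- ctrl.set_joints(angles): joint-space move.
- ctrl.let_go() and ctrl.grasp(effort=None): open the fingers fully, or close them until they stop; effort is the grip in N (None keeps the last).
- ctrl.sleep(seconds).
- ctrl.solve_ik(position, orientation): joint angles nearest the present ones, or None.
- ctrl.get_state(): the state.
- ctrl.get_image(name): name is "side" or "top"; returns the picture (384x512x3 uint8, red, green, blue); there is no depth.
- ctrl.camera_info(name): a dict with "fx", "fy", "cx", "cy" (pixels), "eye" and "orientation" of the camera in the world. Camera axes: x right, y down, z forward; pixel columns grow to the right and rows downward; lengths in m; the calibration is good to about 2 mm. A picture is of the moment at which its call begins. camera_info takes no time and is no camera call.
A pose or a line that the arm cannot do raises ctrl.MotionError and nothing moves.
- ctrl.job_done(): hands the job in, once; it reports no verdict.
The state is a dict: "clock": time; "joint_pos": joint angles; "qvel": joint speeds; "joint_torque": joint torques, N m; "tcp_pos": TCP position; "ee_rot": TCP orientation; "ft_force": force on the tool from outside, world axes, zero at the start; "torque": the same for the moment, N m; "grip_width": opening from 0.0 (shut) to 1.0 (fully open).
Only numpy, scipy, OpenCV 4.12 (cv2) and the standard library are available. Lean on these libraries where they do the work, as an engineer would, in place of code of your own. Each camera call takes 0.05 s, during which the arm holds its last target.

## Working session

There is one attempt and no reset: what is moved stays moved. The work goes in short steps, each a Python script; the robot and the scene stay as the last script left them, time stands still between calls to the robot, and variables do not carry over. Pictures are saved under pics/ and viewed, and the job is handed in when it is done.

```bash
ls; mkdir -p pics; python3 - <<'E'
from workcell import ctrl
import cv2
for n in("top","side"):
    im=ctrl.get_image(n); cv2.imwrite(f"pics/{n}0.png",cv2.resize(im[:,:,::-1],(800,600),interpolation=cv2.INTER_CUBIC)); cv2.imwrite(f"pics/{n}0raw.png",im[:,:,::-1])
    print(ctrl.camera_info(n))
print(ctrl.get_state())
E
```

```text
pics
{'fx': 357.1377298010447, 'fy': 357.1377298010447, 'cx': 253.01015287178785, 'cy': 193.39884400560007, 'eye': array([0.43373009, 0.01557082, 1.08685488]), 'orientation': array([-0.02847974,  0.70680476, -0.70661396,  0.01768195])}
{'fx': 374.1300310154905, 'fy': 374.1300310154905, 'cx': 255.62831516764942, 'cy': 185.14832470226372, 'eye': array([0.42309462, 0.81214713, 0.70784288]), 'orientation': array([ 0.02892851, -0.05663028,  0.90483681, -0.42098278])}
{'clock': 0.1, 'joint_pos': array([ 1.21060729e+00,  1.31083409e-01,  1.48916756e+00,  6.12095242e-06,
        1.52299545e+00, -8.53991578e-02]), 'qvel': array([-1.81642816e-03, -1.00294704e-03, -2.12475253e-03, -1.50804366e-03,
        1.10262298e-03,  1.62569828e-05]), 'joint_torque': array([ 5.20788653e-04, -5.61341572e+01, -4.93095553e+01,  7.69247976e-02,
        2.90843431e-02, -6.75597221e-05]), 'tcp_pos': array([0.16261186, 0.57704252, 0.2346952 ]), 'ee_rot': array([ 4.38465998e-04,  7.97290450e-01,  6.03595274e-01, -7.01065185e-04]), 'ft_force': array([-0.54712866,  0.55711816,  0.14739834]), 'torque': array([-0.00246982, -0.0313167 , -0.0106259 ]), 'grip_width': 0.9996030950184281}
```

View pics/top0.png

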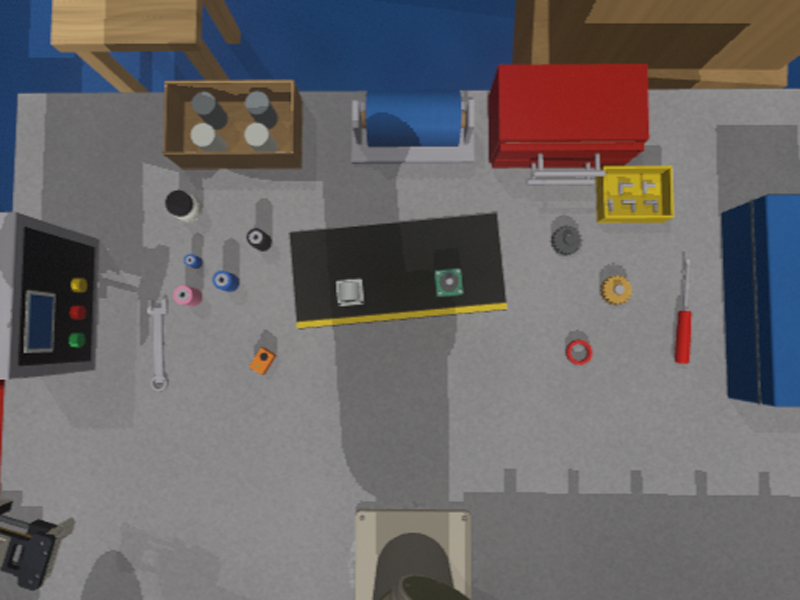

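View pics/side0.png

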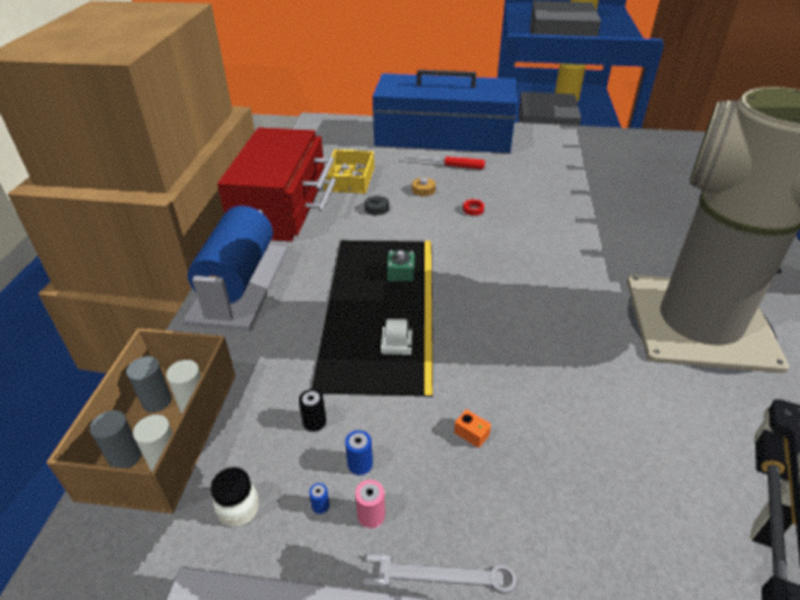

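Top view: mat corners near (290,233), (496,213), (506,308) and (298,327) at 800×600. Bearing (349,292), gearbox (448,282), brass gear (617,290), ring (579,352), blue large roller (225,281), small blue one (193,260), pink (187,295), sensor (262,361). Next, enlarged crops.

```bash
cat > h.py <<'E'
from workcell import ctrl
import cv2,numpy as np
from scipy.spatial.transform import Rotation as R
def crop(im,x0,y0,w,h,s,name):
    c=cv2.resize(im[y0:y0+h,x0:x0+w],None,fx=s,fy=s,interpolation=cv2.INTER_CUBIC)
    if im is not None:
        for i in range(0,w,10): cv2.line(c,(i*s,0),(i*s,6 if i%50 else 14),(0,255,255),1); cv2.putText(c,str(x0+i),(i*s,24),0,.32,(0,255,255),1)
        for i in range(0,h,10): cv2.line(c,(0,i*s),(6,i*s),(0,255,255),1); cv2.putText(c,str(y0+i),(8,i*s+4),0,.32,(0,255,255),1)
    cv2.imwrite("pics/"+name,c)
def p2w(cam,u,v,z):
    k=ctrl.camera_info(cam); q=k['orientation']
    d=R.from_quat(q,scalar_first=True).apply([(u-k['cx'])/k['fx'],(v-k['cy'])/k['fy'],1])
    return k['eye']+d*(z-k['eye'][2])/d[2]
def w2p(cam,p):
    k=ctrl.camera_info(cam); c=R.from_quat(k['orientation'],scalar_first=True).inv().apply(np.array(p)-k['eye'])
    return np.array([k['fx']*c[0]/c[2]+k['cx'],k['fy']*c[1]/c[2]+k['cy']])
E
python3 - <<'E'
from h import *
t=cv2.imread("pics/top0raw.png")
crop(t,180,130,150,85,5,"c_mat.png"); crop(t,100,120,80,75*1+50,6,"x.png"); crop(t,95,120,95,95,6,"c_left.png" if 0 else "c_l.png"); crop(t,345,140,80,100,6,"c_r.png"); crop(t,100,160,85,85,7,"c_l2.png")
E
```

```text
(no output)
```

View pics/c_mat.png

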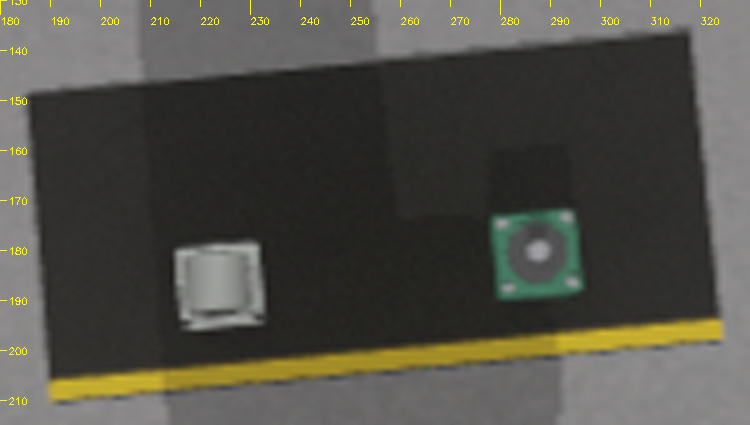

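View pics/c_l2.png

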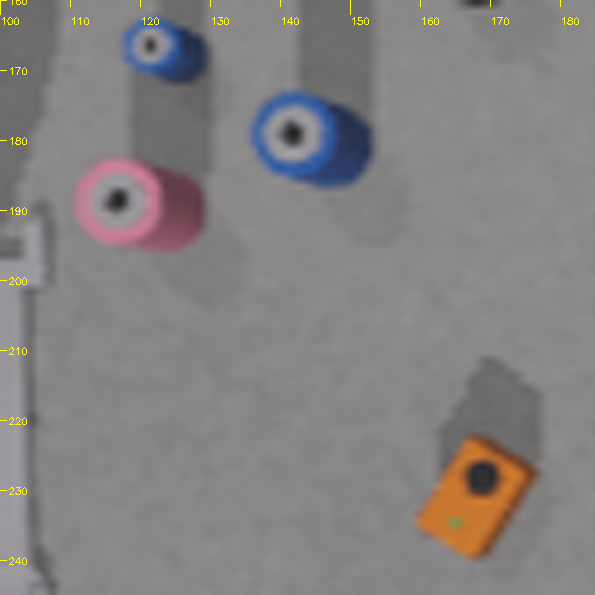

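View pics/c_r.png

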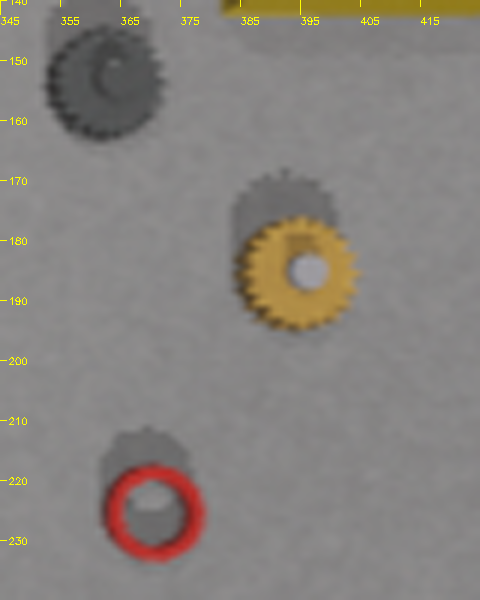

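Crops (raw pixels): mat corners are clear. Gearbox shaft is at about (287.2,179.6), gear hub (396.3,184.8), ring (370.8,225.2), roller top (141.6,178.8) and sensor top (167.7,230.6).

```bash
cat > loc.py <<'E'
from h import *
def c(x,y,x0,y0,s): return (x+.5)/s-.5+x0,(y+.5)/s-.5+y0
mat=[p2w("top",*c(x,y,180,130,5),.004)[:2] for x,y in[(29,93),(690,30),(723,340),(50,402)]]
loc=np.array([[.095,.205],[.095,-.205],[-.095,-.205],[-.095,.205]])
W=np.array(mat); mc=W.mean(0)
rot,_=R.align_vectors(np.c_[W-mc,np.zeros(4)],np.c_[loc,np.zeros(4)]); yaw=rot.as_rotvec()[2]
M=rot.as_matrix()[:2,:2]
def m2w(x,y): return mc+M@np.array([x,y])
gb_meas=np.mean([p2w("top",*c(x,y,180,130,5),.040)[:2] for x,y in[(491,216),(574,210),(582,291),(499,298)]],0)
shaft=p2w("top",*c(538,250,180,130,5),.054)[:2]
gear=p2w("top",*c(310,271,345,140,6),.03)[:2]
ring=p2w("top",*c(156,513,345,140,6),.016)[:2]
roller=p2w("top",*c(293,134.5,100,160,7),.055)[:2]
S=np.array([p2w("top",*c(x,y,100,160,7),.028)[:2] for x,y in[(476,436),(538,473),(478,558),(415,521)]])
sensor=S.mean(0); d=S[0]-S[3]+S[1]-S[2]; syaw=np.arctan2(d[1],d[0])
gb=m2w(-.035,-.095); mid=m2w(-.035,0)
E
python3 - <<'E'
from loc import *
np.set_printoptions(precision=4,suppress=True)
print("mat",mc,yaw,"resid",[np.round((m2w(*l)-w)*1000,1) for l,w in zip(loc,W)])
print("gb",gb,gb_meas,shaft,"gear",gear,"ring",ring,"roller",roller,"sensor",sensor,syaw,np.linalg.norm(S-np.roll(S,1,0),axis=1))
s=cv2.imread("pics/side0raw.png")
for p in[(*gear,.03),(*ring,.016),(*roller,.055),(*sensor,.028),(*m2w(-.035,-.095),.054)]:
    u=w2p("side",p);print(u*800/512); s[int(round(u[1])),int(round(u[0]))]=(255,0,255)
    pass
crop(s,195,90,140,210,3,"s1.png")
E
```

```text
mat [0.5679 0.029 ] 0.09184118283378363 resid [array([-0.1,  1.8]), array([-0.6, -0.9]), array([ 0.3, -0.5]), array([ 0.4, -0.4])]
gb [ 0.5417 -0.0688] [ 0.5407 -0.068 ] [ 0.5414 -0.0678] gear [ 0.5283 -0.3912] ring [ 0.4093 -0.3177] roller [0.544 0.357] sensor [0.3927 0.2845] -0.6111878991348105 [0.0439 0.0308 0.0436 0.0311]
[421.521 178.083]
[471.4155 203.1672]
[354.9608 438.9771]
[469.607 419.02 ]
[397.8925 251.0309]
```

View pics/s1.png

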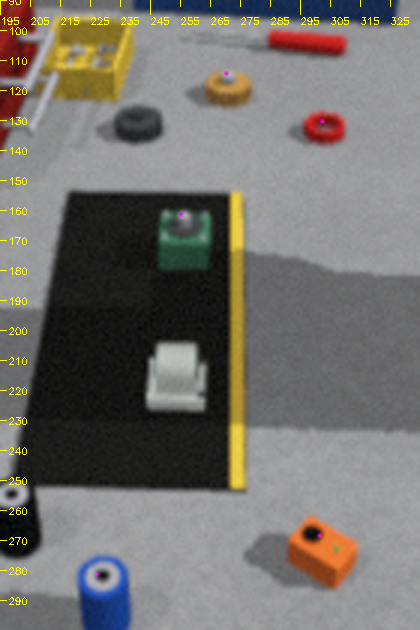

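```bash
cat >> loc.py <<'E'
def down(a):
    c_,s_=np.cos(a),np.sin(a)
    return R.from_matrix(np.array([[c_,s_,0],[s_,-c_,0],[0,0,-1]]))
def ori(p,a):
    best=None
    for k in(a,a+np.pi):
        q=down(k).as_quat(scalar_first=True); j=ctrl.solve_ik(p,q)
        if j is not None and (best is None or abs(j[5])<best[0]): best=(abs(j[5]),q)
    return best[1] if best else None
def over(xy,a,z=.2):
    p=np.array([*xy,z]); ctrl.goto(p,ori(p,a))
def line(xy,z,v=.15,f=None): return ctrl.servo_line(np.array([*xy,z]),speed=v,f_stop=f)
def st(m=""):
    s=ctrl.get_state(); print(m,round(s['clock'],2),np.round(s['tcp_pos'],4),np.round(s['ft_force'],1),"w",round(s['grip_width']*93,1))
def snap(n,name):
    im=ctrl.get_image(n)[:,:,::-1].copy(); cv2.imwrite("pics/"+name,im); return im
E
python3 - <<'E'
from loc import *
for n,xy,a in[("gear",gear,0),("mid",mid,yaw),("ring",ring,0),("roller",roller,0),("sensor",sensor,syaw+np.pi/2)]:
    q=ori([*xy,.03],a); print(n,q is not None, q is not None and np.round(ctrl.solve_ik([*xy,.03],q),2))
over(gear,0); st()
line(gear,.05); st(); line(gear,.0195,.06,15); st()
ctrl.grasp(20); st("grip")
im=snap("top","g1.png"); 
E
```

```text
gear True [-0.72  0.46  1.49 -0.    1.2  -0.72]
mid True [-0.05  0.16  1.86 -0.    1.13 -0.14]
ring True [-0.76  0.12  1.9  -0.    1.12 -0.76]
roller True [ 0.5   0.44  1.51 -0.    1.19  0.5 ]
sensor True [ 0.52  0.03  1.99 -0.    1.12 -0.44]
 3.7 [ 0.5288 -0.3905  0.2001] [ 0.2 -0.6  0.1] w 93.3
 4.85 [ 0.5291 -0.3919  0.0514] [ 1.4 -0.8  0.4] w 92.9
 5.51 [ 0.528  -0.391   0.0188] [ 0.6 -0.7  0.2] w 92.8
grip 6.19 [ 0.5282 -0.3912  0.0196] [-1.4  1.   1.9] w 55.3
```

```bash
python3 - <<'E'
from loc import *
line(gear,.12); st("lift")
over(mid,yaw,.15); line(mid,.06,.12); print(line(mid,.0235,.06,8)); st("down")
ctrl.let_go(); st(); line(mid,.15,.15)
# pre-position for ring, then look
over(ring,0,.15); st()
im=snap("top","g2.png"); crop(im,180,130,150,85,5,"g2c.png"); crop(im,340,180,80,75,8,"g2d.png")
E
```

```text
lift 7.06 [ 0.5277 -0.3907  0.1187] [-0.5  0.3 -1.6] w 55.6
True
down 10.11 [0.5319 0.0258 0.0228] [-0.1  0.1  4.7] w 55.7
 10.89 [0.5311 0.0258 0.0223] [-0.3 -0.7  0.2] w 92.9
 13.26 [ 0.4097 -0.3169  0.1498] [ 0.4  0.7 -0.6] w 92.7
```

View pics/g2c.png

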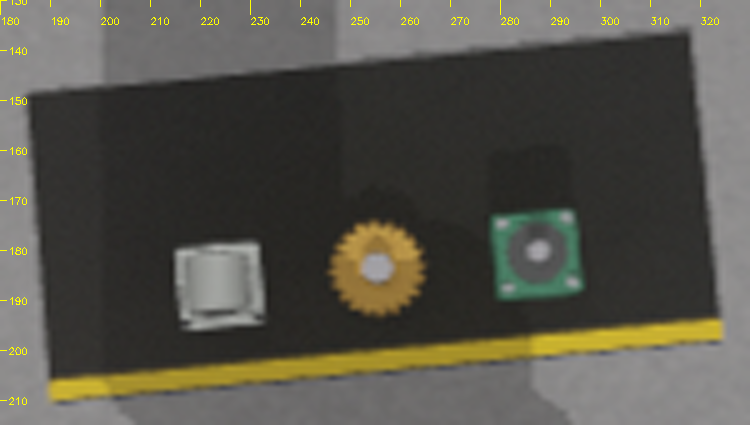

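Gear lies flat, hub at crop (377,267), midway between the blocks. I'll compare it with the commanded position.

```bash
cat >> loc.py <<'E'
gnow=p2w("top",*c(377,267,180,130,5),.034)[:2]
E
python3 - <<'E'
from loc import *
print(mid,gnow,"mm in mat frame",(M.T@(gnow-mid))*1e3)
line(ring,.05); line(ring,.0195,.06,15); ctrl.grasp(8); st("ring")
line(ring,.12)
t=gnow
over(t,yaw,.15); line(t,.075,.12); st()
s=snap("side","r1.png"); crop(s,215,140,90,100,6,"r1c.png")
E
```

```text
[0.53301583 0.02574999] [0.53342261 0.02581771] mm in mat frame [0.41126881 0.03012697]
ring 15.57 [ 0.4092 -0.3177  0.0195] [-0.  -0.1  1.1] w 47.0
 18.53 [0.5339 0.0256 0.0756] [ 0.7  0.1 -1.3] w 46.9
```

View pics/r1c.png

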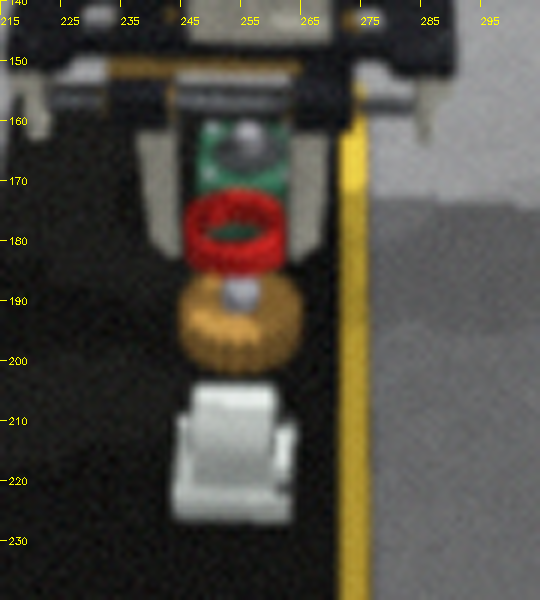

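Ring is held centred above the hub, at about (254,178) over the hub at (255,188). Lowering it.

```bash
python3 - <<'E'
from loc import *
t=gnow
print(line(t,.0435,.04,6)); st("down")
ctrl.let_go(); st(); line(t,.15,.15)
over(roller,0,.17); st()
im=snap("top","r2.png"); crop(im,180,130,150,85,5,"r2c.png")
s=snap("side","r2s.png"); crop(s,215,140,90,100,6,"r2sc.png")
E
```

```text
True
down 19.34 [0.5326 0.0259 0.0431] [-0.3 -0.5  4.4] w 46.8
 20.23 [0.5318 0.0259 0.0425] [-0.1  0.8 -0.2] w 93.1
 22.36 [0.5442 0.3557 0.1695] [-0.7  0.1 -0.1] w 92.6
```

View pics/r2c.png

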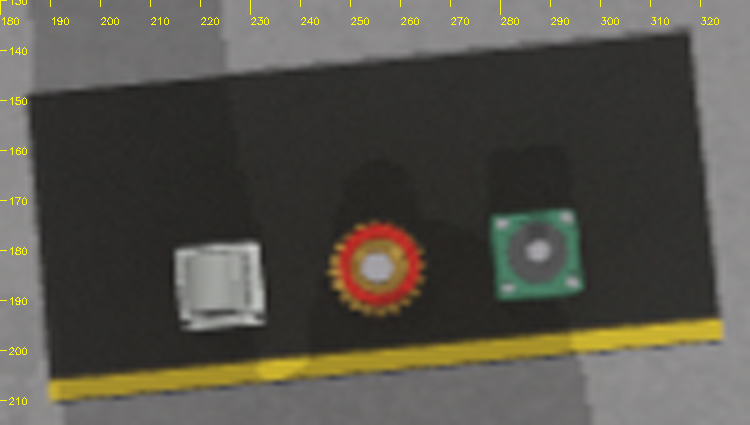

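View pics/r2sc.png

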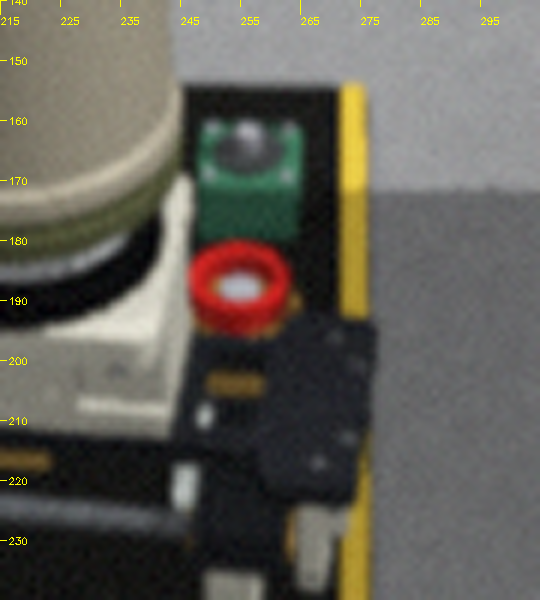

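The ring sits concentric with the hub, at crop (377,267). Now the roller.

```bash
cat >> loc.py <<'E'
def g2w(x,y): return gb+M@np.array([x,y])
rt=g2w(.075,-.001)
E
python3 - <<'E'
from loc import *
line(roller,.085); line(roller,.03,.06,12); ctrl.grasp(15); st("grip")
line(roller,.15); st()
a=yaw+np.pi/2; q=ori([*rt,.16],a); print(np.round(ctrl.solve_ik([*rt,.16],q),2))
over(rt,a,.16); line(rt,.07,.12); st()
s=snap("side","o1.png"); crop(s,195,110,110,120,5,"o1c.png")
E
```

```text
grip 25.17 [0.5439 0.357  0.03  ] [-1.1  0.2  1.3] w 35.7
 26.12 [0.5433 0.3566 0.1486] [-0.4 -1.2 -1.8] w 35.7
[-0.18  0.23  1.52 -0.    1.4   1.29]
 28.59 [ 0.6172 -0.063   0.071 ] [ 0.9 -0.5 -1.5] w 35.8
```

View pics/o1c.png

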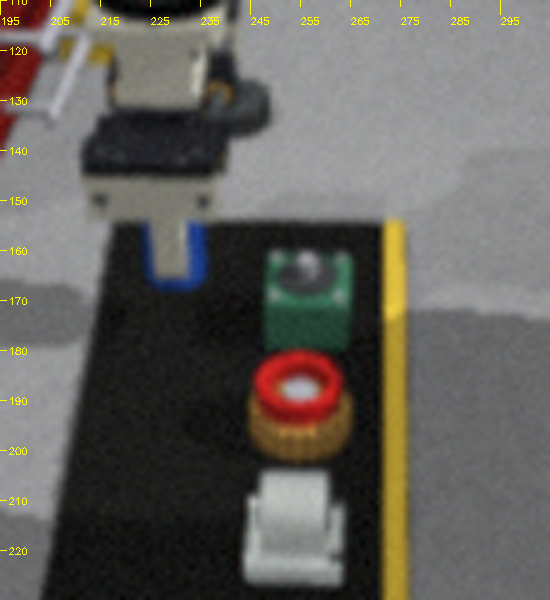

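Roller is held upright behind the gearbox, bottom at about (229,166). Lowering it.

```bash
python3 - <<'E'
from loc import *
print(line(rt,.0338,.04,6)); st("down")
ctrl.let_go(); st(); line(rt,.15,.15)
over(sensor,syaw+np.pi/2,.15); st()
im=snap("top","o2.png"); crop(im,180,130,150,85,5,"o2c.png"); crop(im,145,205,45,45,10,"o2d.png")
s=snap("side","o2s.png"); crop(s,195,110,110,120,5,"o2sc.png")
E
```

```text
True
down 29.5 [ 0.6158 -0.0628  0.0338] [-1.7 -0.3  5.2] w 35.7
 30.53 [ 0.6146 -0.0626  0.0326] [-0.5 -0.3 -0. ] w 92.6
 32.99 [0.393  0.2841 0.1498] [ 0.2 -0.6 -0.3] w 93.2
```

View pics/o2c.png

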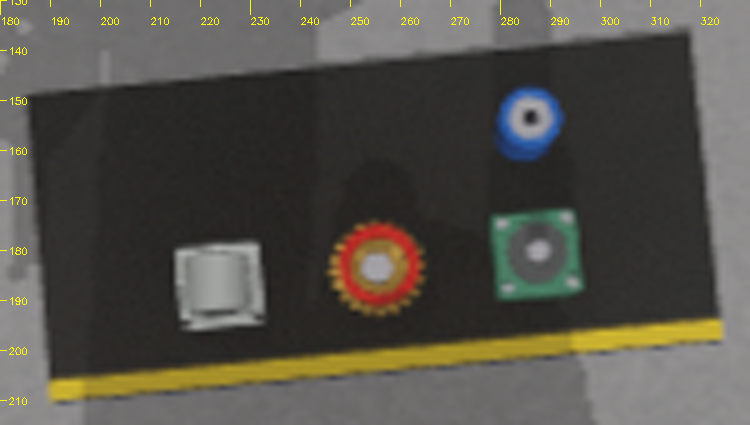

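View pics/o2sc.png

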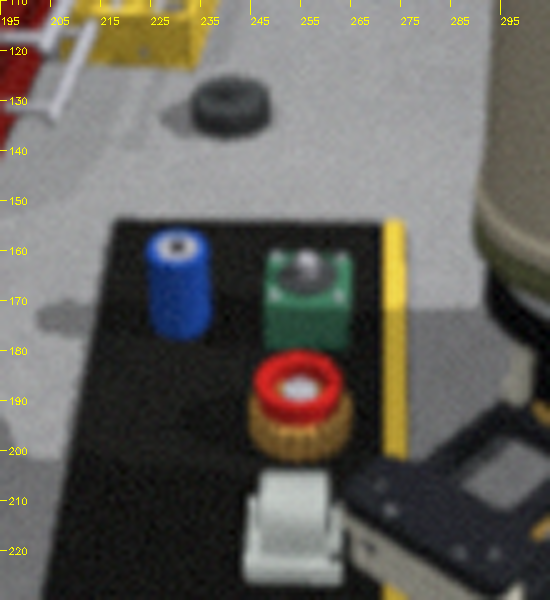

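```bash
python3 - <<'E'
from loc import *
rn=p2w("top",*c(531,118,180,130,5),.059)[:2]; rl=M.T@(rn-gb); print("roller in gearbox frame mm",rl*1e3)
line(sensor,.06); line(sensor,.0215,.06,12); ctrl.grasp(12); st("grip")
line(sensor,.15)
t=g2w(.077,rl[1]+.074); a=yaw+.52
q=ori([*t,.16],a); print(np.round(ctrl.solve_ik([*t,.16],q),2))
over(t,a,.16); line(t,.1,.12); st(); print(line(t,.025,.05,5)); st("down")
s=snap("side","q1.png"); crop(s,195,110,110,120,5,"q1c.png")
E
```

```text
roller in gearbox frame mm [76.23553371 -1.91906593]
grip 35.63 [0.3927 0.2845 0.0215] [ 0.5 -0.2  0.1] w 29.8
[-0.07  0.21  1.54 -0.    1.39 -0.68]
 38.62 [0.612  0.0104 0.1005] [ 0.5 -0.7 -1.9] w 30.2
True
down 40.05 [0.6116 0.01   0.0255] [0.4 0.5 6.2] w 30.1
```

View pics/q1c.png

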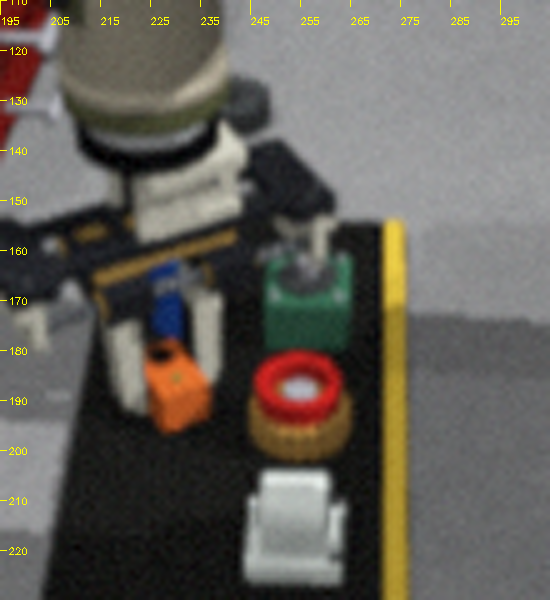

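Sensor is down on the mat, lens up, clear of the gear and gearbox. Releasing.

```bash
python3 - <<'E'
from loc import *
ctrl.let_go(); st(); s=ctrl.get_state()['tcp_pos']; line(s[:2],.2,.15)
ctrl.goto([.35,.35,.25],ori([.35,.35,.25],0)); ctrl.sleep(.3); st()
im=snap("top","z.png"); crop(im,180,130,150,85,5,"zc.png")
crop(im,100,50,350,200,2,"zall.png")
s=snap("side","zs.png"); crop(s,195,110,110,120,5,"zsc.png")
E
```

```text
41.21 [0.6102 0.0101 0.0239] [-1.2 -0.7  0.2] w 93.1
 44.42 [0.3504 0.3497 0.2499] [-0.2  0.3 -0.4] w 92.7
```

View pics/zc.png

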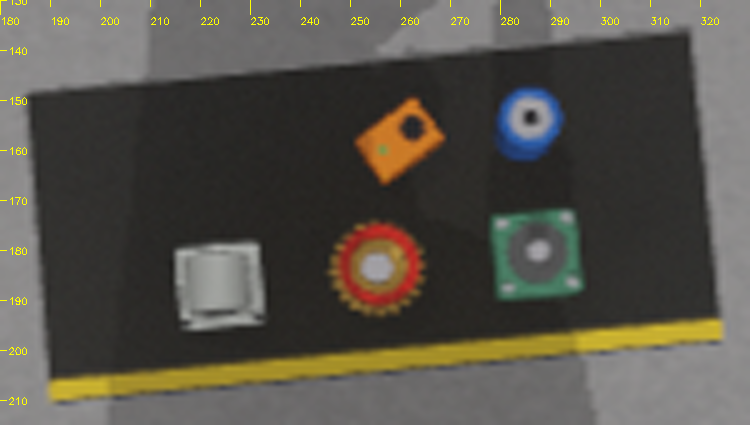

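View pics/zsc.png

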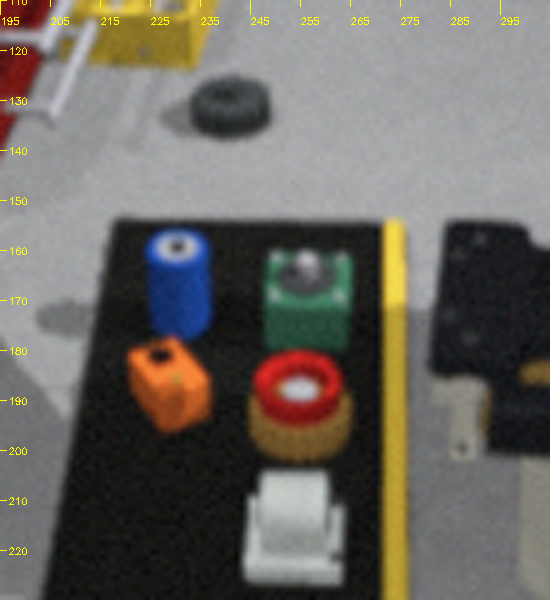

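View pics/zall.png

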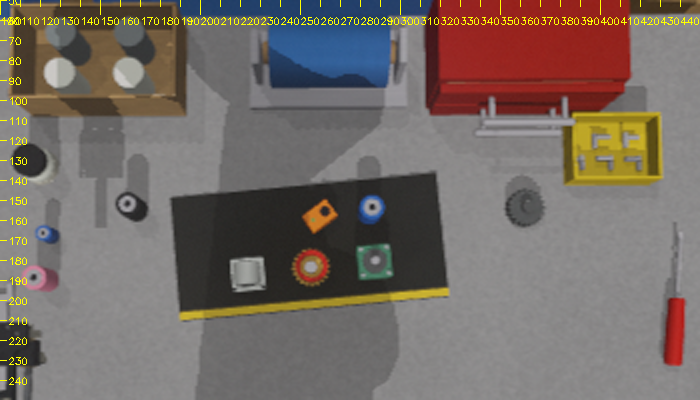

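Everything is standing as intended, with the sensor's top centre at about crop (400,141). One numeric check, then I'll hand in.

```bash
python3 - <<'E'
from loc import *
r=M.T@(p2w("top",*c(531,118,180,130,5),.059)[:2]-gb); s=M.T@(p2w("top",*c(400,141,180,130,5),.032)[:2]-gb)
print(r*1e3,s*1e3,np.linalg.norm(r-s)*1e3)
if 55<np.linalg.norm(r-s)*1e3<82 and 57<s[0]*1e3<89: ctrl.job_done(); st("done")
E
```

```text
[76.23553371 -1.91906593] [74.39205647 74.50543058] 76.44672704703409
the job is handed in; nothing more can be done
the job is handed in; nothing more can be done
```

The layout is done in the order asked and handed in at about 44.5 s of robot time; no verdict was reported.

Last checks, all from the camera images (calibration good to about 2 mm):

| Part | Measured | Required |
|---|---|---|
| Brass gear | about 0.4 mm from midway and in line, hub up (measured right after placing) | within 15 mm |
| Red ring | flat on the gear, concentric with the hub by eye | within 9.5 mm |
| Blue roller (the larger non-pink one) | 76 mm behind the gearbox's centre, 2 mm sideways, upright | 58–88 mm, within 15 mm |
| Orange sensor | 74 mm behind the gearbox's centre, 76 mm from the roller's centre and to its left, lens up | 53–93 mm, 50–86 mm |

- **Sensor angle:** I set it at roughly 30° to the mat so the opening fingers would clear the gear and gearbox.
- **Other things:** the spare gear, spare roller and look-alikes appear unmoved by eye; I did not measure their positions. The gripper was empty and clear of everything.
- **Disagreement between cameras:** early on, the side view differed from the top view by 1–3 pixels (up to about 5 mm at the sensor), within what the grasps and tolerances allow. No check failed.

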